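# Run down a reactor's union collar with a tommy bar

## Task

Close the bench reactor: take the tommy bar from its blue rest, put its bare end into a hole of the brass collar and swing it clockwise (seen from above), moving it to another hole each time the splash guard leaves no more room, until the collar is snug on the lid; it runs easily, then stiffens, so stop at a firm push of about 10 N on the handle, twice what running it takes, as much more crushes the seal. Turn the collar with the bar only, do not pry against the guard, and leave the beaker, vial and bottle alone. Finally lay the bar back in both notches of its rest and let go.

Things in the scene. Friction and masses are not known exactly. Their poses are not given: they have to be found in the camera images.
- reactor: Pressure reactor fixed to the bench: steel vessel on a round grey base plate 196 mm wide, 10 mm high. Origin: centre of the plate's underside, on the vertical axis of vessel and collar; z up; -x is the open front.
- guard: Clear curved splash guard on the base plate, inner radius 84, outer 88 mm, top 133 mm above the bench; it leaves only the front 110 degrees open. Origin and axes: those of reactor. A bar in a hole can swing about 48 degrees to either side of the reactor's -x direction before it meets an end post.
- guard_post_left (a point): Left end post of the guard's opening (10 mm thick aluminium), 86 mm from the axis; the point is at the height of the collar's holes.
- guard_post_right (a point): Right end post of the guard's opening, likewise.
- collar: Brass union collar, 96 mm across, 32 mm high (84 to 116 mm above the bench), with eight level radial holes, one every 45 degrees. Origin: on its vertical axis at the height of the hole centres (100 mm); z up; x runs out through the middle of one hole. It turns about its axis; clockwise from above tightens it.
- collar_hole (a point): Mouth of the hole on the collar's x axis, 48 mm from the axis. Holes are 10 mm wide, lightly countersunk and 23 mm deep: at 24 mm from the axis the vessel's neck stops the bar. The other seven are alike.
- lid: Steel lid inside the collar with a hexagon, brass stem and black valve knob (24 mm wide, top 150 mm above the bench). Origin: on the axis, 100 mm above the bench. The collar starts to press on it after 110 to 150 degrees of turn. Before, it drags with 0.25 N m; then it stiffens over about 15 degrees of swing: 8 N on the lid at 0.33 N m, 40 N (seal crushed) at 0.65 N m. Let go, it eases back a bit.
- bar_mid (a point): Middle of the tommy bar's black handle, on the bar's axis. Straight steel rod 8 mm thick, 145 mm long, 0.12 kg; handle 50 mm long, 14 mm wide, 16 mm high. x along the bar to its long bare end (for the holes), z up in the rest. Fully in a hole this point is 109 mm from the collar's axis. Firmly gripped, the bar bears on the hole's mouth: a 10 N push makes about 0.5 N m (drag: 5 N).
- tommy_bar: The same bar; same origin and axes as bar_mid.
- bar_tip (a point): Rounded tip of the bar's long bare end, 85 mm from bar_mid along the bar's x. The short bare end reaches 60 mm the other way.
- bar_rest: Blue rest fixed to the bench: base 126 x 52 x 8 mm, with two upright V notches (8 mm thick, at x = +43 and -43 mm, about 40 mm wide and open upward at 90 degrees, the arms' tops about 57 mm above the bench). Origin: centre of the underside; x along the lying bar, towards its bare end at the start.
- rest_cradle (a point): Point on the rest where bar_mid lies when the bar is in both notches with the handle between them: 46 mm above the bench. The handle has 14 mm of play along x either way.
- beaker_mid (a point): Bystander: empty glass beaker, 78 mm wide, 94 mm high; the point is half-way up.
- vial_mid (a point): Bystander: small clear vial with a white cap, 23 mm wide, 45 mm high; the point is half-way up.
- reagent_bottle_mid (a point): Bystander: white plastic bottle with a blue cap, 64 mm wide, 150 mm high; the point is half-way up.
Not all that is in view belongs to the job. There is more than one size of the bar_rest; the job needs the largest.

How it is judged:
On the way, in this order (a step that is already met when the one before it is completed fails the run):
1. the bar's bare end is in a hole of the collar (horizontal distance between bar_tip and collar below 0.038 m and z of bar_tip in the frame of collar between -0.006 and 0.006 m), for 0.1 s.
2. the collar is snug: it presses on the lid with more than 8 N (contact force between collar and lid above 8 N), for 0.3 s.
At the end, for the whole second after the job is handed in: The collar presses on the lid with 8 to 40 N, and the bar lies at rest in both notches of its rest: bar_mid within 4 mm of the cradle point in height and across, within 18 mm along it, and the bar in line with the rest to 0.08 rad (contact force between collar and lid between 8 and 40 N and z of bar_mid in the frame of bar_rest between 0.042 and 0.05 m and y of bar_mid in the frame of bar_rest between -0.004 and 0.004 m and x of bar_mid in the frame of bar_rest between -0.018 and 0.018 m and angle between the x axis of tommy_bar and the x axis of bar_rest, either way round below 0.08 rad and linear speed of tommy_bar below 0.02 m/s); the robot touches nothing.
It fails at once if the seal is crushed: the collar presses on the lid with more than 40 N (contact force between collar and lid above 40 N).
It fails at once if the gripper or arm touches the collar with more than 5 N instead of the bar (contact force between any of the fingers, the arm and collar above 5 N).
It fails at once if the bar is pried or rammed against the splash guard with more than 25 N (contact force between tommy_bar and guard above 25 N).
It fails at once if a bystander is moved by more than 20 mm (distance of any of beaker_mid, vial_mid, reagent_bottle_mid from where it was at the start of the episode above 0.02 m).
It also fails if it takes over 72 s, if anything falls off the work surface, if the arm or the gripper's body presses on something with over 40 N, if the wrist force passes 120 N, or if a joint passes its speed limit or range.

## Robot

A 7-joint arm with a two-finger parallel gripper is mounted at the origin on a cart in front of the work surface, level with it; the furniture and walls round the work are solid. World frame = base frame: x ahead of the robot, y to its left, z up, the work surface at z = 0. Lengths are in m, angles in rad, forces in N, time in s.
With the tool pointing down it reaches from about 0.4 to 0.85 m from the base axis. Payload 4.4 kg.
Tool frame: the origin (TCP) lies on the centre line of the jaws, within the pads' length; the fingertips stand 17 mm ahead of it and the grasp point (between the pads) lies 2 mm behind it; z points along the fingers, y is the line along which they close (so a half turn about z gives the same grasp; the last joint's range is limited). The gripper opens to 94 mm and grips with 3 to 60 N. Pads are 16 mm wide; open, the fingers measure 119 mm over their backs; the gripper's body (75 mm by 177 mm) begins 78 mm behind the grasp point.
Start: joints at [-1.239, 0.628, 0.038, 1.517, -0.027, 0.996, -0.02], TCP at [0.252, 0.599, 0.222] pointing down, gripper open.
Joint ranges: [-3.06, 3.06], [-0.37, 2.12], [-1.25, 1.32], [0.18, 2.47], [-1.1, 4.24], [0.23, 1.98], [-2.94, 2.94]. Speed limits (rad/s): [2.57, 2.57, 3.14, 3.14, 3.14, 3.14, 3.14].

## Interface

Orientations are given as [roll, pitch, yaw] about the fixed x, y, z axes, in that order (R = Rz(yaw) Ry(pitch) Rx(roll)).
In Python, from plant import env, eyes gives the robot as it stands.
- The arm moves only by the tool jog_arm, never from a script. Its argument "rows" is a list of rows, each an object with "translation": the shift along the world's x, y, z in cm, a list of three; "dr": the turn, a rotation vector about the world's x, y, z in rad, a list of three. A call has 1 to 20 rows; each row shifts and turns the commanded pose from where the row before left it; what a row does not reach is not made up. A row lasts 1/8 s, in which the tool goes at most 62.5 mm and 10.7 degrees, less where a joint would pass 70% of its speed; a pose out of reach is approached as far as the arm can. A call with a gripper value outside its range is refused whole. "gripper" is the gripper command: -1 is fully open, 1 is shut, values between are in proportion, set as the call begins (left out, the last holds). The fingers move at their own pace and stop on an object; "newtons" is the grip in N (left out, the last holds). Time passes only in rows, so rows that do not move let the fingers close. It gives the time, the measured TCP pose, the force, the opening and the grip force at its end, in the units of the state.
- env.read_state(): the state, without advancing time (a new reading comes with each control period).
- eyes.capture(name): name is "scene" or "top" or "wrist"; returns a dict with "image" (420x560x3 uint8, red, green, blue), "mtx" (3x3 intrinsics, pixels), "R" (3x3) and "t" (3): a world point X has camera coordinates R X + t; the wrist camera has in their place "mount" (4x4, takes a point from camera to tool coordinates, whose origin is the TCP and whose axes are the flange's). Camera axes: x right, y down, z forward; pixel columns grow to the right and rows downward; lengths in m; the calibration is good to about 2 mm. The wrist camera is an equidistant fisheye: a pixel r from the principal point sees the ray r / f radians off the axis. A picture is of the moment at which its call begins: read the wrist's pose just before it. There is no depth.
- env.finish_job(): hands the job in; it is judged then, once.
The state is a dict: "t": time; "joint_pos": joint angles; "qd": joint speeds; "joint_torque": joint torques, N m; "eef_pos": TCP position; "orientation": TCP orientation; "wrist_force": force on the tool from outside, world axes, zero at the start; "wrist_torque": the same for the moment, N m; "width": opening from 0.0 (shut) to 1.0 (fully open); "gripper_force": force on a finger pad.
Only numpy, scipy, OpenCV 4.12 (cv2) and the standard library are available. Lean on these libraries where they do the work, as an engineer would, in place of code of your own. Each camera call takes 0.05 s, during which the arm holds its last target. There are 200 camera calls.

## Working session

There is one attempt and no reset: what is moved stays moved. The work goes in short steps, Python scripts to look and compute and a tool call to move; the robot and the scene stay as the last step left them, time stands still between calls to the robot, and variables do not carry over. Pictures are saved under pics/ and viewed, at most 10 in all, crops included, and the job is handed in when it is done.

Besides the shell and the picture viewer there is one more tool, called after ">>>" in YAML: its name, and indented under it one key for each argument. jog_arm: Moves the arm, as the interface text tells. Its arguments: {"type":"object","properties":{"rows":{"type":"array"},"gripper":{"type":"number"},"newtons":{"type":"number"}},"required":["rows"]}

```bash
ls; mkdir -p pics
cat > h.py <<'E'
import numpy as np,cv2
from plant import env,eyes
def cap(n,f):
    s=env.read_state(); c=eyes.capture(n); cv2.imwrite('pics/'+f+'.png',c['image'][:,:,::-1])
    np.savez('pics/'+f+'.npz',s=np.r_[s['eef_pos'],s['orientation']],**c); return s,c
def plane(c,uv,z):
    d=c['R'].T@np.linalg.solve(c['mtx'],[uv[0],uv[1],1]); o=-c['R'].T@c['t']
    return o+d*(z-o[2])/d[2]
def proj(c,X):
    p=c['mtx']@(c['R']@np.array(X)+c['t']); return p[:2]/p[2]
E
python3 - <<'E'
from h import *
s,a=cap('scene','s0');s,b=cap('top','t0')
print(s)
for c in(a,b): print(c['mtx'],-c['R'].T@c['t'],c['R'])
E
```

```text
pics
{'t': 0.05, 'joint_pos': array([-1.23877188,  0.62928213,  0.03842342,  1.51832493, -0.02701472,
        0.99628946, -0.01999159]), 'qd': array([ 0.00126485, -0.00375371,  0.00048451, -0.00049948,  0.00234586,
        0.00086427, -0.00037905]), 'joint_torque': array([ 1.99681359e-03, -5.51302493e+01,  1.14831224e+00, -1.87336868e+01,
       -5.22909290e-02,  1.89286476e-02,  4.57839906e-05]), 'eef_pos': array([0.25154122, 0.59869647, 0.22160899]), 'orientation': array([-3.13980581e+00, -3.96222725e-06,  2.74378458e+00]), 'wrist_force': array([-0.14539302, -1.37204266, -0.59448372]), 'wrist_torque': array([ 0.03542761, -0.02675275, -0.00538685]), 'gripper_force': 0.0, 'width': 1.0041666971368624}
[[416.41070169   0.         281.21713708]
 [  0.         416.41070169 206.14956262]
 [  0.           0.           1.        ]] [-0.01161582  0.40743801  0.64050596] [[-0.6026237  -0.79798417 -0.00812055]
 [-0.51014418  0.39303719 -0.76503247]
 [ 0.61367548 -0.45688405 -0.64394051]]
[[388.14899045   0.         273.51499526]
 [  0.         388.14899045 215.2154086 ]
 [  0.           0.           1.        ]] [0.44655523 0.02298468 1.09012556] [[ 0.01119372 -0.99985599  0.01275553]
 [-0.99742471 -0.01206843 -0.0706987 ]
 [ 0.07084246 -0.0119313  -0.99741616]]
```

View pics/t0.png

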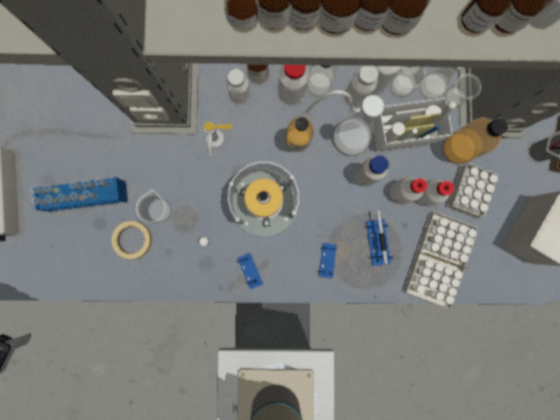

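View pics/s0.png

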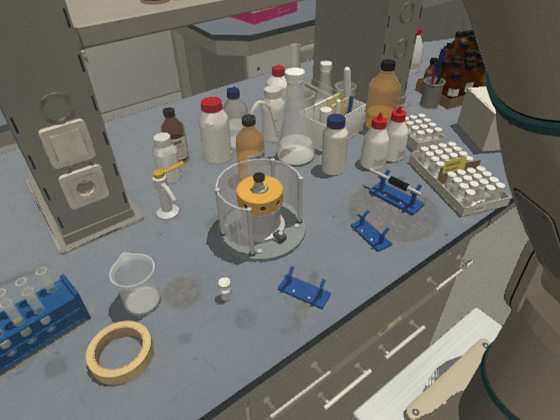

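Top view: candidates for the rest are the blue pieces at (250,270), (328,260) and (378,240). Only the last is about 45 px long (126 mm), and it carries the bar. The reactor is at (263,198), the vial at (204,241), the beaker at (153,208) and a blue-capped bottle at (376,168). I'll check the choice in a crop.

Run:
```python
import cv2,numpy as np
t=cv2.imread('pics/t0.png')
c=cv2.resize(t[150:290,215:405],None,fx=4.2,fy=4.2,interpolation=cv2.INTER_CUBIC)
cv2.imwrite('pics/c1.png',c)
s=cv2.imread('pics/s0.png')
a=cv2.resize(s[150:260,200:310],None,fx=4,fy=4,interpolation=cv2.INTER_CUBIC)
b=cv2.resize(s[160:220,360:435],None,fx=4.8,fy=4.8,interpolation=cv2.INTER_CUBIC)
o=np.zeros((440,800,3),np.uint8);o[:,:440]=a;o[:288,440:]=b
cv2.imwrite('pics/c2.png',o)
h=cv2.cvtColor(t,cv2.COLOR_BGR2HSV)
m=cv2.inRange(h,(100,140,50),(125,255,255))
cs,_=cv2.findContours(m,0,2)
for k in cs:
    if cv2.contourArea(k)>40: print(cv2.minAreaRect(k))
m=cv2.inRange(h,(10,140,120),(28,255,255))
cs,_=cv2.findContours(m,0,2)
for k in cs:
    if cv2.contourArea(k)>100: print('br',cv2.minAreaRect(k),cv2.minEnclosingCircle(k))
```

```text
((249.93104553222656, 270.67242431640625), (32.69530487060547, 12.47411060333252), 66.80140686035156)
((327.16156005859375, 260.20770263671875), (12.775577545166016, 32.37306594848633), 7.125016689300537)
((374.6799621582031, 242.25997924804688), (43.416358947753906, 10.889445304870605), 81.8698959350586)
((79.96170806884766, 194.34756469726562), (23.67230987548828, 90.70406341552734), 82.61395263671875)
((378.2500305175781, 164.25001525878906), (14.849242210388184, 15.55634880065918), 45.0)
br ((262.8000183105469, 197.09999084472656), (34.882659912109375, 35.329872131347656), 63.43495178222656) ((262.9285583496094, 197.07142639160156), 18.189870834350586)
br ((462.96148681640625, 145.69232177734375), (28.28971290588379, 36.332862854003906), 56.3099365234375) ((462.5, 145.0), 18.33721923828125)
br ((298.35369873046875, 135.81707763671875), (23.190624237060547, 16.56473159790039), 6.340190887451172) ((298.6111145019531, 136.72222900390625), 12.329177856445312)
```

View pics/c1.png

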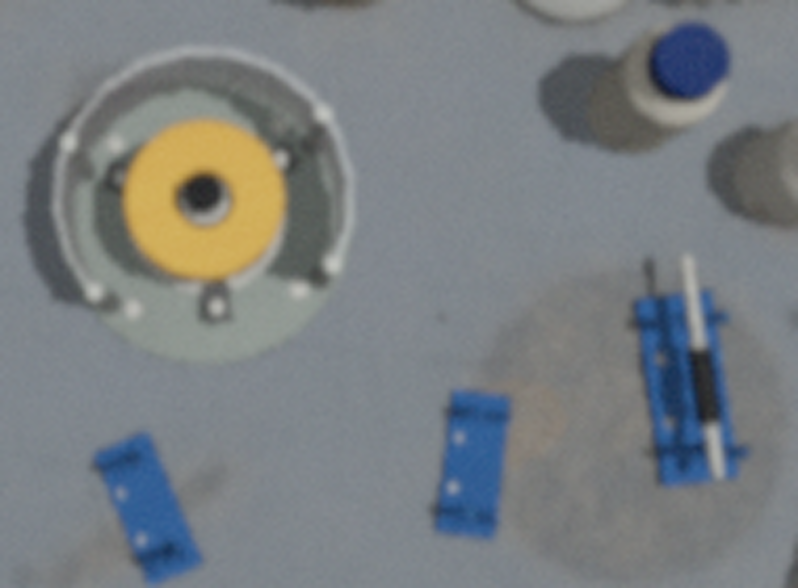

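View pics/c2.png

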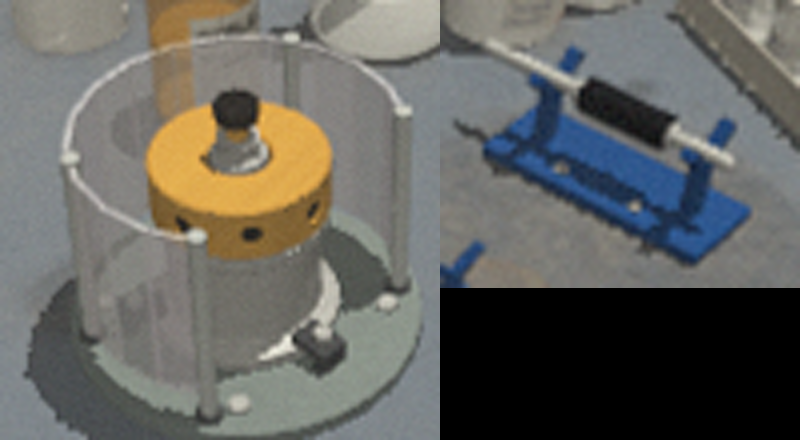

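The crop confirms the choice: the large rest holds the bar, with its tip at crop (687,255), short end at (718,475) and handle at (705,385). The guard's front posts are at crop (92,292) and (333,265). In the scene crop the holes are at (183,225), (252,233) and (313,210).

Run:
```python
from h import *
t=dict(np.load('pics/t0.npz'));s=dict(np.load('pics/s0.npz'))
f=lambda x,y:(215+(x+.5)/4.2-.5,150+(y+.5)/4.2-.5)
g=lambda x,y:(200+(x+.5)/4-.5,150+(y+.5)/4-.5)
g2=lambda x,y:(360+(x-440+.5)/4.8-.5,160+(y+.5)/4.8-.5)
C=plane(t,(262.9,197.1),.116);print('collar',C, 'knob',plane(t,f(203,192),.15),'knob scene',plane(s,g(235,95),.15))
for n,p in(('L',(92,292)),('R',(333,265)),('bl',(68,143)),('br',(323,114))):
    P=plane(t,f(*p),.133);d=P-C;print(n,P,np.hypot(*d[:2]),np.degrees(np.arctan2(d[1],d[0])))
for p in((197,237),(70,157),(403,111)):
    P=plane(s,g(*p),.133);d=P-C;print('sc post',P,np.hypot(*d[:2]),np.degrees(np.arctan2(d[1],d[0])))
for p in((183,225),(252,233),(313,210)):
    P=plane(s,g(*p),.1);d=P-C;print('hole',P,np.hypot(*d[:2]),np.degrees(np.arctan2(d[1],d[0])))
T=plane(t,f(687,255),.046);E=plane(t,f(718,475),.046);M=plane(t,f(705,385),.054);d=T-E
print('bar',T,E,M,np.linalg.norm(d),np.degrees(np.arctan2(d[1],d[0])),E+d*60/145)
# scene
T=plane(s,g2(488,42),.046);E=plane(s,g2(732,160),.046);M=plane(s,g2(627,110),.046);d=T-E
print('bar sc',T,E,M,np.linalg.norm(d),np.degrees(np.arctan2(d[1],d[0])),E+d*60/145)
q=[plane(t,f(*p),.008) for p in((637,300),(710,291),(738,478),(662,485))]
q=np.array(q);print('rest',q.mean(0),np.linalg.norm(np.diff(q,axis=0),axis=1),q)
d=(q[0]+q[1]-q[2]-q[3]);print(np.degrees(np.arctan2(d[1],d[0])))
for n,u,z in(('vial',(204,241),.045),('beaker',(153,208),.05),('bottle',(378,164),.15)):print(n,plane(t,u,z))
w=eyes.capture('wrist');print(w['mtx'],w['mount'])
```

```text
collar [0.56124786 0.03863368 0.116     ] knob [0.56157531 0.03801674 0.15      ] knob scene [0.56601424 0.03402127 0.15      ]
L [0.503717   0.10270248 0.133     ] 0.08610813797396386 131.92239445162485
R [ 0.52135219 -0.03886135  0.133     ] 0.08716160272082417 -117.24012851701634
bl [0.59178236 0.11845616 0.133     ] 0.08546334557909673 69.06664552654007
br [ 0.61110977 -0.03225406  0.133     ] 0.08666765193403358 -54.87773093266127
sc post [0.50279812 0.1003176  0.133     ] 0.08497809942089554 133.45788397922203
sc post [0.59277885 0.116396   0.133     ] 0.08391175313156277 67.92847595457465
sc post [ 0.52142024 -0.0394084   0.133     ] 0.08761738263142028 -117.03682025815584
hole [0.54835377 0.08076697 0.1       ] 0.04406213894478193 107.01573571071806
hole [0.52197031 0.05674389 0.1       ] 0.04325165784622605 155.24637214055764
hole [0.51781754 0.02166083 0.1       ] 0.0466290737422163 -158.6541249409311
bar [ 0.53740261 -0.2728978   0.046     ] [ 0.39657352 -0.29165437  0.046     ] [ 0.45381011 -0.28146793  0.054     ] 0.14207265964067242 7.586388985446656 [ 0.45484763 -0.283
[... 289 characters left out ...]
7] [[ 0.51018375 -0.2499696   0.008     ]
 [ 0.51678256 -0.2988801   0.008     ]
 [ 0.39291981 -0.31638055  0.008     ]
 [ 0.38778546 -0.26585569  0.008     ]]
7.720731395470682
vial [0.44923901 0.19606439 0.045     ]
beaker [0.53590515 0.33368698 0.05      ]
bottle [ 0.64272735 -0.2438642   0.15      ]
[[325.1922621    0.         276.46560324]
 [  0.         325.1922621  211.47841365]
 [  0.           0.           1.        ]] [[ 9.40971290e-04 -9.60444876e-01 -2.78468587e-01  8.13147239e-02]
 [ 9.99998576e-01  5.13632876e-04  1.60755614e-03 -3.59397870e-04]
 [-1.40093843e-03 -2.78469703e-01  9.60443992e-01 -1.63483091e-01]
 [ 0.00000000e+00  0.00000000e+00  0.00000000e+00  1.00000000e+00]]
```

>>> jog_arm:
  rows:
    - {"translation":[1.5,-4.8,-0.4],"dr":[0,0,0.0445]}
    - {"translation":[1.5,-4.8,-0.4],"dr":[0,0,0.0445]}
    - {"translation":[1.5,-4.8,-0.4],"dr":[0,0,0.0445]}
    - {"translation":[1.5,-4.8,-0.4],"dr":[0,0,0.0445]}
    - {"translation":[1.5,-4.8,-0.4],"dr":[0,0,0.0445]}
    - {"translation":[1.5,-4.8,-0.4],"dr":[0,0,0.0445]}
    - {"translation":[1.5,-4.8,-0.4],"dr":[0,0,0.0445]}
    - {"translation":[1.5,-4.8,-0.4],"dr":[0,0,0.0445]}
    - {"translation":[1.5,-4.8,-0.4],"dr":[0,0,0.0445]}
    - {"translation":[1.5,-4.8,-0.4],"dr":[0,0,0.0445]}
    - {"translation":[1.5,-4.8,-0.4],"dr":[0,0,0.0445]}
    - {"translation":[1.5,-4.8,-0.4],"dr":[0,0,0.0445]}
    - {"translation":[0,0,0],"dr":[0,0,0]}
    - {"translation":[0,0,0],"dr":[0,0,0]}
  gripper: -1

```text
t: 1.9
eef_pos: [0.4315, 0.0238, 0.1744]
orientation: [3.141, -0.0, -3.006]
wrist_force: [0.0, 0.7, -0.3]
width: 1.003
gripper_force: 0.0
```

Run:
```python
from h import *
s,c=cap('wrist','w1');print(s['t'],s['eef_pos'],s['orientation'],s['joint_pos'].round(2),s['wrist_force'],s['wrist_torque'])
```

```text
1.9 [0.43149817 0.0237668  0.17438529] [ 3.14101673e+00 -4.46184289e-04 -3.00580999e+00] [-0.05  0.4  -0.09  2.15  0.06  0.59  1.52] [ 0.02497643  0.7048979  -0.32570349] [0.05870971 0.0807706  0.04876083]
```

View pics/w1.png

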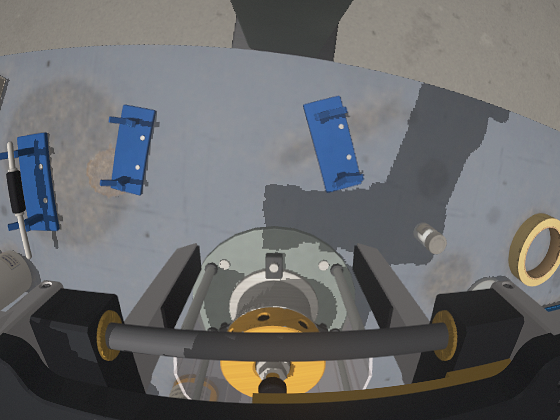

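The wrist view shows the collar at (272,345), front holes near (236,326), (265,318) and (303,324), and guard posts at (208,267) and (337,270). The bar is at far left, at (15,190). I'll measure the holes.

```bash
cat >> h.py <<'E'
from scipy.spatial.transform import Rotation as Ro
def wplane(c,s,uv,z):
    m=c['mtx'];d=np.array([uv[0]-m[0,2],uv[1]-m[1,2]]);r=np.hypot(*d);a=r/m[0,0]
    v=np.r_[d/r*np.sin(a),np.cos(a)]
    R=Ro.from_euler('xyz',s[3:]).as_matrix()
    o=R@c['mount'][:3,3]+s[:3];v=R@c['mount'][:3,:3]@v
    return o+v*(z-o[2])/v[2]
E
python3 - <<'E'
from h import *
c=dict(np.load('pics/w1.npz'));s=c['s'];im=c['image'][:,:,::-1].copy()
h=cv2.cvtColor(im,cv2.COLOR_BGR2HSV)
b=cv2.inRange(h,(8,120,60),(30,255,255))
v=h[:,:,2]
roi=np.zeros_like(v);roi[306:334,215:330]=1
dk=((v<75)&(roi>0)).astype(np.uint8)
n,l,st,ce=cv2.connectedComponentsWithStats(dk)
C=np.array([.5615,.038])
for i in range(1,n):
    if st[i,4]>6:
        P=wplane(c,s,ce[i],.1);d=P[:2]-C;print(ce[i].round(1),st[i],P.round(4),np.hypot(*d).round(4),np.degrees(np.arctan2(d[1],d[0]))%360)
for uv in((208,267),(337,270)):
    P=wplane(c,s,uv,.133);d=P[:2]-C;print(P,np.hypot(*d),np.degrees(np.arctan2(d[1],d[0]))%360)
print('knob',wplane(c,s,(271,386),.15),'bar ends',wplane(c,s,(10,142),.046),wplane(c,s,(28,257),.046))
cv2.imwrite('pics/c3.png',cv2.resize(im[250:400,170:370],None,fx=4,fy=4,interpolation=cv2.INTER_CUBIC))
E
```

```text
[262.9 317.7] [258 315  11   6  48] [0.5169 0.0236 0.1   ] 0.0469 197.8582937510126
[302.5 324.3] [298 321  10   8  34] [0.5196 0.0594 0.1   ] 0.0471 152.97773375985346
[271.1 330.1] [215 322 115  12 328] [0.5296 0.0325 0.1   ] 0.0324 189.70189150573225
[ 0.45689654 -0.02165783  0.133     ] 0.12041984795517108 209.69713437803293
[0.44673367 0.06924304 0.133     ] 0.11894300642373119 164.77131269262543
knob [0.55060378 0.03570986 0.15      ] bar ends [ 0.39389433 -0.29070888  0.046     ] [ 0.53514482 -0.27386914  0.046     ]
```

View pics/c3.png

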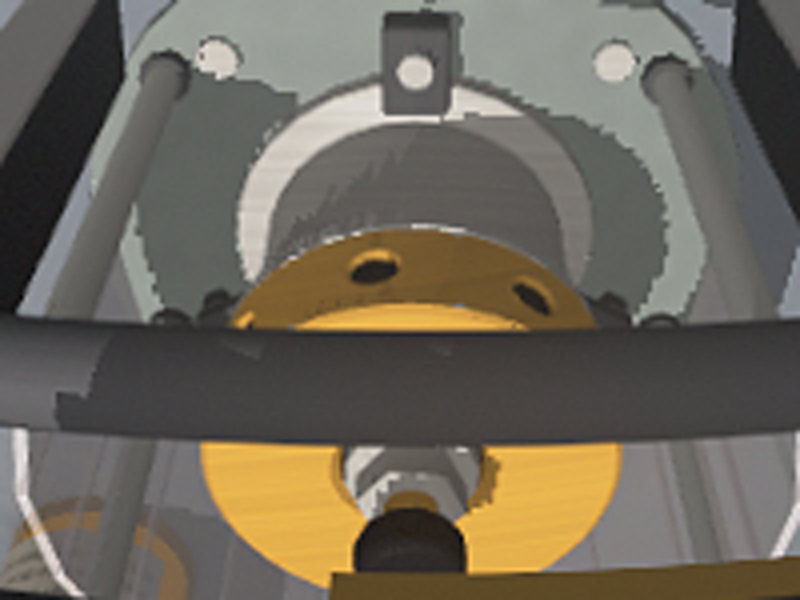

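>>> jog_arm:
  rows:
    - {"translation":[0.3,-4.4,-0.3],"dr":[0,0,0]}
    - {"translation":[0.3,-4.4,-0.3],"dr":[0,0,0]}
    - {"translation":[0.3,-4.4,-0.3],"dr":[0,0,0]}
    - {"translation":[0.3,-4.4,-0.3],"dr":[0,0,0]}
    - {"translation":[0.3,-4.4,-0.3],"dr":[0,0,0]}
    - {"translation":[0.3,-4.4,-0.3],"dr":[0,0,0]}
    - {"translation":[0.3,-4.5,-0.6],"dr":[0,0,0]}
    - {"translation":[0,0,-2.6],"dr":[0,0,0]}
    - {"translation":[0,0,-2.6],"dr":[0,0,0]}
    - {"translation":[0,0,-2.6],"dr":[0,0,0]}
    - {"translation":[0,0,-2.0],"dr":[0,0,0]}
    - {"translation":[0,0,-0.8],"dr":[0,0,0]}
    - {"translation":[0,0,0],"dr":[0,0,0]}
    - {"translation":[0,0,0],"dr":[0,0,0]}

```text
t: 3.7
eef_pos: [0.4535, -0.2856, 0.0452]
orientation: [-3.141, 0.001, -3.005]
wrist_force: [-0.2, -0.3, 0.1]
width: 0.999
gripper_force: 0.0
```

Run:
```python
from h import *
s,c=cap('wrist','w2');print(s['t'],s['eef_pos'],s['orientation'],s['joint_pos'].round(2))
```

```text
3.7 [ 0.45353979 -0.2855791   0.04524804] [-3.14085451e+00  1.09238046e-03 -3.00465391e+00] [ 0.56  0.73 -0.07  1.97  0.11  0.44  2.11]
```

View pics/w2.png

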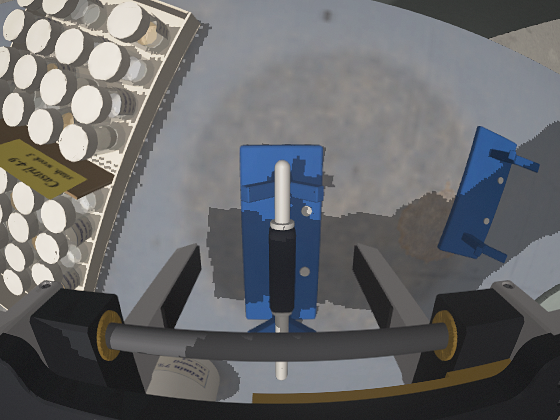

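The handle spans (282,228) to (282,312), in line with the jaws but about 5 px (3 mm) to +y of centre. I'll shift and close.

>>> jog_arm:
  rows:
    - {"translation":[0,0.28,-0.1],"dr":[0,0,0]}
    - {"translation":[0,0,0],"dr":[0,0,0]}

```text
t: 4.0
eef_pos: [0.4529, -0.2827, 0.0438]
orientation: [-3.142, 0.0, -3.005]
wrist_force: [0.4, -0.1, -0.2]
width: 0.999
gripper_force: 0.0
```

>>> jog_arm:
  rows:
    - {"translation":[0,0,0],"dr":[0,0,0]}
    - {"translation":[0,0,0],"dr":[0,0,0]}
    - {"translation":[0,0,0],"dr":[0,0,0]}
    - {"translation":[0,0,0],"dr":[0,0,0]}
    - {"translation":[0,0,0],"dr":[0,0,0]}
    - {"translation":[0,0,0],"dr":[0,0,0]}
    - {"translation":[0,0,0],"dr":[0,0,0]}
    - {"translation":[0,0,0],"dr":[0,0,0]}
  gripper: 1
  newtons: 50

```text
t: 5.0
eef_pos: [0.4528, -0.2829, 0.0435]
orientation: [3.142, -0.0, -3.005]
wrist_force: [0.3, -0.4, -0.2]
width: 0.184
gripper_force: 0.0
```

>>> jog_arm:
  rows:
    - {"translation":[0,0,0],"dr":[0,0,0]}
    - {"translation":[0,0,0],"dr":[0,0,0]}
    - {"translation":[0,0,0],"dr":[0,0,0]}

```text
t: 5.38
eef_pos: [0.4528, -0.2829, 0.0435]
orientation: [3.142, -0.0, -3.005]
wrist_force: [-0.3, -0.1, 0.5]
width: 0.147
gripper_force: 50.0
```

Run:
```python
from h import *
s,c=cap('wrist','w3');print(s)
# bar offset vs w2 measured: mid-line pixel columns of the light rod
for f in('w2','w3'):
    c=dict(np.load(f'pics/{f}.npz'));im=c['image'].astype(int)
    for r in(175,200,215):
        row=im[r,265:300];k=np.where((row.min(1)>140)&(np.ptp(row,axis=1)<35))[0]+265
        if len(k): print(f,r,k.mean(),wplane(c,c['s'],(k.mean(),r),.046).round(4))
```

```text
{'t': 5.375, 'joint_pos': array([ 0.55147123,  0.73666428, -0.06932414,  1.97864531,  0.11184199,
        0.42995578,  2.10541588]), 'qd': array([-2.47875811e-04,  1.97756911e-05,  1.17352090e-03,  1.31933197e-03,
        4.98896609e-04, -1.45119107e-03,  5.09292766e-04]), 'joint_torque': array([ 1.35371564e-01, -5.07035780e+01,  7.28957573e-03, -9.27800864e+00,
        3.15745769e-02,  1.45268432e-02, -3.04682564e-02]), 'eef_pos': array([ 0.45276469, -0.28285951,  0.04347704]), 'orientation': array([ 3.14151820e+00, -7.70493139e-05, -3.00531674e+00]), 'wrist_force': array([-0.34853993, -0.10015443,  0.50373997]), 'wrist_torque': array([0.11860881, 0.00503065, 0.02707686]), 'gripper_force': 49.998995661735535, 'width': 0.14711029496878386}
w2 175 281.5 [ 0.4003 -0.2904  0.046 ]
w2 200 281.5 [ 0.4132 -0.2886  0.046 ]
w2 215 281.5 [ 0.4212 -0.2875  0.046 ]
w3 175 275.5 [ 0.3996 -0.2907  0.046 ]
w3 200 275.5 [ 0.4124 -0.289   0.046 ]
w3 215 275.5 [ 0.4203 -0.2879  0.046 ]
```

>>> jog_arm:
  rows:
    - {"translation":[0,0,1.0],"dr":[0,0,0]}
    - {"translation":[0,0,2.2],"dr":[0,0,0]}
    - {"translation":[0,0,2.2],"dr":[0,0,0]}
    - {"translation":[-0.68,3.87,0],"dr":[0,0,0.0254]}
    - {"translation":[-0.68,3.87,0],"dr":[0,0,0.0254]}
    - {"translation":[-0.68,3.87,0],"dr":[0,0,0.0254]}
    - {"translation":[-0.68,3.87,0],"dr":[0,0,0.0254]}
    - {"translation":[-0.68,3.87,0],"dr":[0,0,0.0254]}
    - {"translation":[-0.68,3.87,0],"dr":[0,0,0.0254]}
    - {"translation":[-0.68,3.87,0],"dr":[0,0,0.0254]}
    - {"translation":[1.97,0.62,0],"dr":[0,0,0]}
    - {"translation":[0,0,0],"dr":[0,0,0]}
    - {"translation":[0,0,0],"dr":[0,0,0]}

```text
t: 7.05
eef_pos: [0.424, -0.0066, 0.0976]
orientation: [-3.141, -0.001, -2.829]
wrist_force: [0.3, 0.0, -1.6]
width: 0.143
gripper_force: 50.0
```

Run:
```python
from h import *
s,w=cap('wrist','w4');print(s)
s,t=cap('top','t4');s,a=cap('scene','s4')
o=np.zeros((600,800,3),np.uint8)
o[:300,:400]=cv2.resize(t['image'][145:235,210:330,::-1],(400,300),interpolation=cv2.INTER_CUBIC)
o[:300,400:]=cv2.resize(a['image'][165:255,200:320,::-1],(400,300),interpolation=cv2.INTER_CUBIC)
o[300:,:]=cv2.resize(w['image'][240:390,180:380,::-1],(400,300))[:, :].repeat(1,1) if 0 else np.hstack([cv2.resize(w['image'][240:390,180:380,::-1],(400,300),interpolation=cv2.INTER_CUBIC),cv2.resize(w['image'][:,:,::-1],(400,300))])
cv2.imwrite('pics/c4.png',o)
```

```text
{'t': 7.05, 'joint_pos': array([-0.01423973,  0.54468243, -0.0518324 ,  2.23825257,  0.07719703,
        0.36121298,  1.75276541]), 'qd': array([ 0.00961651,  0.00228438,  0.00300996,  0.00975003,  0.0006654 ,
       -0.00085209,  0.00031651]), 'joint_torque': array([-4.92448993e-01, -4.03056014e+01, -4.80779540e-02, -8.38636905e+00,
        3.78083161e-03, -9.91558452e-03,  8.96114398e-04]), 'eef_pos': array([ 0.42404014, -0.00660165,  0.09761746]), 'orientation': array([-3.14144050e+00, -1.04651621e-03, -2.82878174e+00]), 'wrist_force': array([ 0.26720318,  0.03322014, -1.57934568]), 'wrist_torque': array([ 0.03365785,  0.04108937, -0.04045686]), 'gripper_force': 49.9984610080719, 'width': 0.14328790634314842}
```

View pics/c4.png

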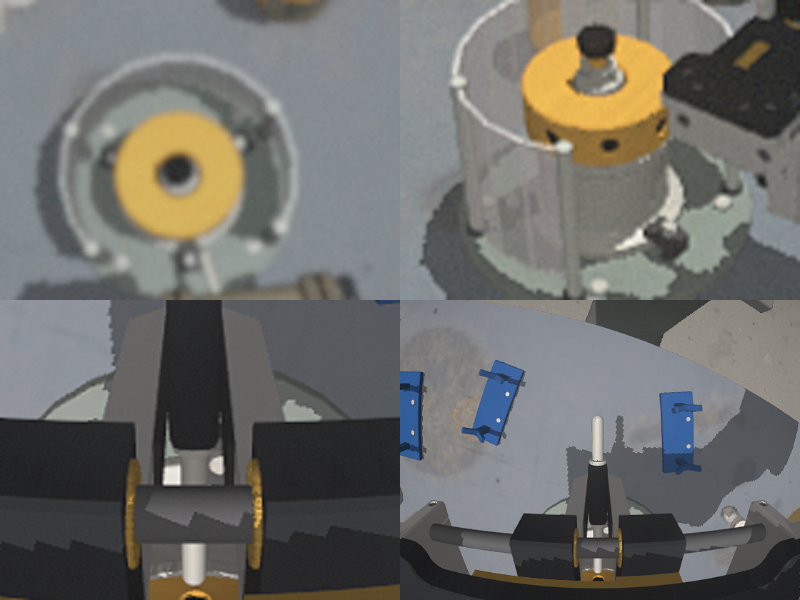

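Bar tip and hole line up in the wrist crop: tip at (277,382), hole at (276,388). The top view shows the rod pointing at the collar's centre. Inserting.

>>> jog_arm:
  rows:
    - {"translation":[0.5,0.16,0],"dr":[0,0,0]}
    - {"translation":[0.5,0.16,0],"dr":[0,0,0]}
    - {"translation":[0.5,0.16,0],"dr":[0,0,0]}
    - {"translation":[0.5,0.16,0],"dr":[0,0,0]}
    - {"translation":[0,0,0],"dr":[0,0,0]}

```text
t: 7.82
eef_pos: [0.4454, 0.0008, 0.0974]
orientation: [-3.142, 0.0, -2.827]
wrist_force: [0.7, -0.4, -2.0]
width: 0.146
gripper_force: 50.0
```

>>> jog_arm:
  rows:
    - {"translation":[0.45,0.15,0],"dr":[0,0,0]}
    - {"translation":[0.38,0.12,0],"dr":[0,0,0]}
    - {"translation":[0,0,0],"dr":[0,0,0]}

```text
t: 8.2
eef_pos: [0.4536, 0.0034, 0.0975]
orientation: [-3.142, 0.0, -2.827]
wrist_force: [0.5, 0.3, -1.4]
width: 0.145
gripper_force: 50.0
```

```bash
cat > plan.py <<'E'
import sys,json
from h import *
C=np.array([.5616,.0387])
s=env.read_state();p=s['eef_pos'][:2];d=p-C;F=s['wrist_force'];M=s['wrist_torque']
yaw=s['orientation'][2]%(2*np.pi)
print('t',s['t'],'r',np.hypot(*d),'th',np.degrees(np.arctan2(d[1],d[0]))%360,'yaw',np.degrees(yaw),'tau',d[0]*F[1]-d[1]*F[0]+M[2],'F',F.round(2),'Mz',M[2].round(3),'j7',s['joint_pos'][6].round(2),'z',s['eef_pos'][2].round(4))
if len(sys.argv)>1: # step_deg n [r]
    st=float(sys.argv[1]);n=int(sys.argv[2]);r0=np.hypot(*d);r1=float(sys.argv[3]) if len(sys.argv)>3 else r0
    th=np.arctan2(d[1],d[0]);q=p
    for i in range(1,n+1):
        a=th+np.radians(st*i);r=r0+(r1-r0)*i/n
        x=C+r*np.array([np.cos(a),np.sin(a)]);print(((x-q)*100).round(2),round(np.radians(st),4));q=x
E
python3 plan.py -7 8 .1125
```

```text
t 8.2 r 0.11357225095017884 th 198.08563202380003 yaw 198.00135755974958 tau 0.017064408891654902 F [ 0.47  0.3  -1.4 ] Mz 0.033 j7 1.74 z 0.0975
[-0.34  1.34] -0.1222
[-0.17  1.37] -0.1222
[-0.    1.38] -0.1222
[0.17 1.37] -0.1222
[0.33 1.34] -0.1222
[0.49 1.29] -0.1222
[0.65 1.22] -0.1222
[0.79 1.13] -0.1222
```

>>> jog_arm:
  rows:
    - {"translation":[-0.34,1.34,0],"dr":[0,0,-0.1222]}
    - {"translation":[-0.17,1.37,0],"dr":[0,0,-0.1222]}
    - {"translation":[0,1.38,0],"dr":[0,0,-0.1222]}
    - {"translation":[0.17,1.37,0],"dr":[0,0,-0.1222]}
    - {"translation":[0,0,0],"dr":[0,0,0]}

```text
t: 8.82
eef_pos: [0.4496, 0.0571, 0.0974]
orientation: [-3.14, -0.0, 2.967]
wrist_force: [0.2, -3.6, -0.2]
width: 0.143
gripper_force: 50.1
```

```bash
python3 plan.py -7 4 .1125
```

```text
t 8.825 r 0.11347106921769198 th 170.68884864339284 yaw 169.9913191823776 tau 0.1490004150889831 F [ 0.25 -3.62 -0.22] Mz -0.251 j7 1.34 z 0.0974
[0.33 1.34] -0.1222
[0.49 1.29] -0.1222
[0.64 1.22] -0.1222
[0.79 1.13] -0.1222
```

>>> jog_arm:
  rows:
    - {"translation":[0.33,1.34,0],"dr":[0,0,-0.1222]}
    - {"translation":[0.49,1.29,0],"dr":[0,0,-0.1222]}
    - {"translation":[0.64,1.22,0],"dr":[0,0,-0.1222]}
    - {"translation":[0.7,1.0,0],"dr":[0,0,-0.11]}
    - {"translation":[0,0,0],"dr":[0,0,0]}

```text
t: 9.45
eef_pos: [0.4703, 0.1054, 0.0971]
orientation: [-3.139, -0.001, 2.492]
wrist_force: [-1.1, -3.4, -0.5]
width: 0.145
gripper_force: 50.1
```

```bash
python3 plan.py
python3 - <<'E'
from h import *
C=np.array([.5616,.0387]);s=env.read_state();p=s['eef_pos'][:2]
th=np.arctan2(*(p-C)[::-1]);u=np.array([np.cos(th),np.sin(th)])
print('out',u*3.6)
E
```

```text
t 9.45 r 0.11311673684263496 th 143.84009748366526 yaw 142.79761220694957 tau 0.13607830773093552 F [-1.09 -3.42 -0.51] Mz -0.249 j7 0.95 z 0.0971
out [-2.90654438  2.12414683]
```

>>> jog_arm:
  rows:
    - {"translation":[-0.95,0.75,0],"dr":[0,0,0]}
    - {"translation":[-1.0,0.75,0],"dr":[0,0,0]}
    - {"translation":[-1.0,0.75,0],"dr":[0,0,0]}
    - {"translation":[0,0,0],"dr":[0,0,0]}

```text
t: 9.95
eef_pos: [0.4408, 0.1305, 0.0976]
orientation: [3.141, -0.001, 2.494]
wrist_force: [-0.0, -0.2, -0.2]
width: 0.146
gripper_force: 50.0
```

```bash
python3 plan.py 7.95 6 .150
```

```text
t 9.95 r 0.1517104481480026 th 142.7471285788719 yaw 142.87568882046207 tau 0.00043515047609176197 F [-0.03 -0.16 -0.19] Mz -0.021 j7 0.9 z 0.0976
[-1.13 -1.77] 0.1388
[-0.87 -1.91] 0.1388
[-0.6  -2.01] 0.1388
[-0.31 -2.07] 0.1388
[-0.03 -2.09] 0.1388
[ 0.26 -2.07] 0.1388
```

>>> jog_arm:
  rows:
    - {"translation":[-1.13,-1.77,0],"dr":[0,0,0.1413]}
    - {"translation":[-0.87,-1.91,0],"dr":[0,0,0.1413]}
    - {"translation":[-0.6,-2.01,0],"dr":[0,0,0.1413]}
    - {"translation":[-0.31,-2.07,0],"dr":[0,0,0.1413]}
    - {"translation":[-0.03,-2.09,0],"dr":[0,0,0.1413]}
    - {"translation":[0.3,-2.3,0],"dr":[0,0,0.1413]}
    - {"translation":[0,0,0],"dr":[0,0,0]}
    - {"translation":[0,0,0],"dr":[0,0,0]}

```text
t: 10.95
eef_pos: [0.4158, 0.0081, 0.0975]
orientation: [3.141, 0.001, -2.947]
wrist_force: [0.2, 0.1, -1.6]
width: 0.147
gripper_force: 50.0
```

```bash
python3 plan.py
python3 - <<'E'
from h import *
s,w=cap('wrist','w5')
im=w['image'][:,:,::-1]
cv2.imwrite('pics/c5.png',cv2.resize(im[330:410,230:330],None,fx=6,fy=6,interpolation=cv2.INTER_CUBIC))
s,a=cap('scene','s5')
E
```

```text
t 10.95 r 0.1489920924478591 th 191.84885502206612 yaw 191.16013190446554 tau 0.02445230645652376 F [ 0.22  0.07 -1.56] Mz 0.027 j7 1.64 z 0.0975
```

View pics/c5.png

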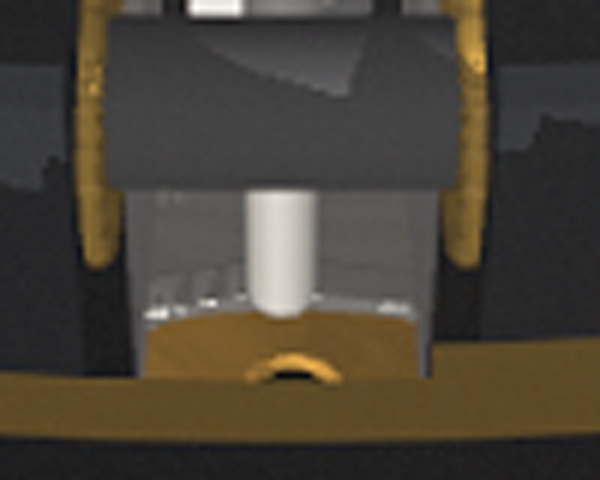

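The bar's column is 281 and the hole's countersink centre is 293 in the 6x crop, about 1.3 mm to +y. I'll turn the bar slightly and insert.

>>> jog_arm:
  rows:
    - {"translation":[0,0.04,0],"dr":[0,0,0.0094]}
    - {"translation":[0.55,0.11,0],"dr":[0,0,0]}
    - {"translation":[0.55,0.11,0],"dr":[0,0,0]}
    - {"translation":[0.55,0.11,0],"dr":[0,0,0]}
    - {"translation":[0.55,0.12,0],"dr":[0,0,0]}
    - {"translation":[0,0,0],"dr":[0,0,0]}

```text
t: 11.8
eef_pos: [0.4381, 0.0124, 0.0975]
orientation: [3.142, 0.001, -2.936]
wrist_force: [0.4, 0.4, -1.3]
width: 0.147
gripper_force: 50.0
```

```bash
python3 plan.py
```

```text
t 11.8 r 0.1262703278720191 th 192.0226414481295 yaw 191.79404015537847 tau -0.042085322571515975 F [ 0.42  0.45 -1.27] Mz 0.002 j7 1.64 z 0.0975
```

Run:
```python
import numpy as np
a=np.radians(192-7*np.arange(8));x=11.3*np.c_[np.cos(a),np.sin(a)];print(np.diff(x,axis=0).round(2))
```

```text
[[-0.2   1.36]
 [-0.04  1.38]
 [ 0.13  1.37]
 [ 0.3   1.35]
 [ 0.46  1.3 ]
 [ 0.62  1.23]
 [ 0.76  1.15]]
```

>>> jog_arm:
  rows:
    - {"translation":[0.5,0.1,0],"dr":[0,0,0]}
    - {"translation":[0.5,0.1,0],"dr":[0,0,0]}
    - {"translation":[0.3,0.06,0],"dr":[0,0,0]}
    - {"translation":[0,0,0],"dr":[0,0,0]}

```text
t: 12.3
eef_pos: [0.4508, 0.0149, 0.0975]
orientation: [3.142, 0.0, -2.936]
wrist_force: [0.6, 0.7, -1.7]
width: 0.145
gripper_force: 50.0
```

>>> jog_arm:
  rows:
    - {"translation":[-0.2,1.36,0],"dr":[0,0,-0.1222]}
    - {"translation":[-0.04,1.38,0],"dr":[0,0,-0.1222]}
    - {"translation":[0.13,1.37,0],"dr":[0,0,-0.1222]}
    - {"translation":[0.3,1.35,0],"dr":[0,0,-0.1222]}
    - {"translation":[0.46,1.3,0],"dr":[0,0,-0.1222]}
    - {"translation":[0.62,1.23,0],"dr":[0,0,-0.1222]}

```text
t: 13.05
eef_pos: [0.4621, 0.0925, 0.0973]
orientation: [-3.138, -0.001, 2.606]
wrist_force: [-0.9, -5.8, -0.8]
width: 0.147
gripper_force: 50.2
```

```bash
python3 plan.py -7 1
```

```text
t 13.05 r 0.11314382617065585 th 151.6088739207465 yaw 149.33301042396795 tau 0.23851529952591882 F [-0.86 -5.77 -0.76] Mz -0.382 j7 1.03 z 0.0973
[0.73 1.17] -0.1222
```

>>> jog_arm:
  rows:
    - {"translation":[0.76,1.15,0],"dr":[0,0,-0.1222]}
    - {"translation":[0,0,0],"dr":[0,0,0]}

```text
t: 13.3
eef_pos: [0.4698, 0.1053, 0.0971]
orientation: [-3.139, -0.001, 2.492]
wrist_force: [-0.6, -3.3, -0.1]
width: 0.148
gripper_force: 50.1
```

```bash
python3 plan.py
```

```text
t 13.3 r 0.11342372040994551 th 144.0473230772077 yaw 142.78417485503593 tau 0.12086467278795684 F [-0.64 -3.31 -0.12] Mz -0.226 j7 0.94 z 0.0971
```

>>> jog_arm:
  rows:
    - {"translation":[-0.95,0.75,0],"dr":[0,0,0]}
    - {"translation":[-1.0,0.75,0],"dr":[0,0,0]}
    - {"translation":[-1.0,0.75,0],"dr":[0,0,0]}
    - {"translation":[0,0,0],"dr":[0,0,0]}
    - {"translation":[-1.13,-1.77,0],"dr":[0,0,0.1413]}
    - {"translation":[-0.87,-1.91,0],"dr":[0,0,0.1413]}
    - {"translation":[-0.6,-2.01,0],"dr":[0,0,0.1413]}
    - {"translation":[-0.31,-2.07,0],"dr":[0,0,0.1413]}
    - {"translation":[-0.03,-2.09,0],"dr":[0,0,0.1413]}
    - {"translation":[0.3,-2.25,0],"dr":[0,0,0.1503]}
    - {"translation":[0,0,0],"dr":[0,0,0]}
    - {"translation":[0,0,0],"dr":[0,0,0]}

```text
t: 14.8
eef_pos: [0.4151, 0.0084, 0.0975]
orientation: [3.141, 0.001, -2.936]
wrist_force: [0.5, 0.6, -0.6]
width: 0.146
gripper_force: 50.0
```

```bash
python3 plan.py
python3 - <<'E'
from h import *
s,w=cap('wrist','w6')
for f in('w5','w6'):
    c=dict(np.load(f'pics/{f}.npz'));im=c['image'][:,:,::-1];h=cv2.cvtColor(im,cv2.COLOR_BGR2HSV)
    for r in range(388,394):
        v=h[r,255:300,2]; b=np.where((v>165)&(h[r,255:300,1]>120))[0]+255; k=np.where(v[8:-8]<45)[0]+263
        print(f,r,'bright',b.tolist(),'dark',k.tolist())
    row=im[375,255:300].astype(int);k=np.where((row.min(1)>120)&(np.ptp(row,axis=1)<40))[0]+255;print('bar',k.mean())
E
```

```text
t 14.8 r 0.14955228632216155 th 191.6712172537071 yaw 191.76780991904667 tau -0.047044516227888716 F [ 0.54  0.57 -0.56] Mz 0.02 j7 1.64 z 0.0975
w5 388 bright [] dark []
w5 389 bright [276, 277, 278, 279, 280] dark []
w5 390 bright [275, 276, 277, 278, 279, 280, 281, 282, 283] dark []
w5 391 bright [281, 282, 283, 284] dark []
w5 392 bright [283, 284, 285] dark [276, 277, 278, 279, 280, 281]
w5 393 bright [] dark []
bar 276.0
w6 388 bright [] dark []
w6 389 bright [] dark []
w6 390 bright [273, 274, 275, 276, 277, 278, 279, 280] dark []
w6 391 bright [276, 277, 278, 279, 280, 281] dark []
w6 392 bright [269, 270, 280, 281, 282] dark [276]
w6 393 bright [] dark []
bar 276.0
```

The hole centre is now at about 276, in line with the bar at 276. Inserting.

>>> jog_arm:
  rows:
    - {"translation":[0.55,0.11,0],"dr":[0,0,0]}
    - {"translation":[0.55,0.11,0],"dr":[0,0,0]}
    - {"translation":[0.55,0.11,0],"dr":[0,0,0]}
    - {"translation":[0.55,0.12,0],"dr":[0,0,0]}
    - {"translation":[0,0,0],"dr":[0,0,0]}

```text
t: 15.48
eef_pos: [0.4375, 0.0124, 0.0974]
orientation: [-3.142, 0.0, -2.934]
wrist_force: [-0.7, -0.3, -0.8]
width: 0.147
gripper_force: 50.0
```

```bash
python3 plan.py
```

```text
t 15.475 r 0.12689266535074908 th 191.9525873651896 yaw 191.87532461743933 tau 0.022642361465758803 F [-0.68 -0.3  -0.84] Mz 0.004 j7 1.64 z 0.0974
```

>>> jog_arm:
  rows:
    - {"translation":[0.5,0.1,0],"dr":[0,0,0]}
    - {"translation":[0.5,0.1,0],"dr":[0,0,0]}
    - {"translation":[0.35,0.07,0],"dr":[0,0,0]}
    - {"translation":[0,0,0],"dr":[0,0,0]}

```text
t: 15.98
eef_pos: [0.4507, 0.0151, 0.0975]
orientation: [3.142, 0.0, -2.934]
wrist_force: [-0.2, 0.4, -1.6]
width: 0.14
gripper_force: 50.0
```

```bash
python3 plan.py -3.5 14 .113
```

```text
t 15.975 r 0.1133665424305661 th 192.0383681512431 yaw 191.8762012409947 tau -0.014307163180775094 F [-0.25  0.45 -1.6 ] Mz 0.041 j7 1.63 z 0.0975
[-0.12  0.68] -0.0611
[-0.08  0.69] -0.0611
[-0.04  0.69] -0.0611
[0.01 0.69] -0.0611
[0.05 0.69] -0.0611
[0.09 0.69] -0.0611
[0.13 0.68] -0.0611
[0.17 0.67] -0.0611
[0.21 0.66] -0.0611
[0.25 0.64] -0.0611
[0.29 0.63] -0.0611
[0.33 0.61] -0.0611
[0.37 0.59] -0.0611
[0.4  0.56] -0.0611
```

>>> jog_arm:
  rows:
    - {"translation":[-0.12,0.68,0],"dr":[0,0,-0.0611]}
    - {"translation":[-0.08,0.69,0],"dr":[0,0,-0.0611]}
    - {"translation":[-0.04,0.69,0],"dr":[0,0,-0.0611]}
    - {"translation":[0.01,0.69,0],"dr":[0,0,-0.0611]}

```text
t: 16.48
eef_pos: [0.4478, 0.0403, 0.0974]
orientation: [-3.139, -0.0, 3.099]
wrist_force: [-0.2, -5.9, -0.5]
width: 0.144
gripper_force: 50.1
```

```bash
python3 plan.py
```

```text
t 16.475 r 0.1138386044148327 th 179.18457061315326 yaw 177.5317406715657 tau 0.27451754649703913 F [-0.19 -5.94 -0.47] Mz -0.402 j7 1.43 z 0.0974
```

>>> jog_arm:
  rows:
    - {"translation":[0.05,0.69,0],"dr":[0,0,-0.0611]}
    - {"translation":[0.09,0.69,0],"dr":[0,0,-0.0611]}

```text
t: 16.73
eef_pos: [0.4489, 0.0541, 0.0974]
orientation: [-3.139, -0.001, 2.976]
wrist_force: [-0.1, -5.1, -0.7]
width: 0.145
gripper_force: 50.1
```

```bash
python3 plan.py
```

```text
t 16.725 r 0.11375696647978328 th 172.2287102649447 yaw 170.53028687212327 tau 0.17770962834167453 F [-0.08 -5.15 -0.68] Mz -0.404 j7 1.33 z 0.0974
```

>>> jog_arm:
  rows:
    - {"translation":[0.13,0.68,0],"dr":[0,0,-0.0611]}

```text
t: 16.85
eef_pos: [0.4501, 0.0608, 0.0974]
orientation: [-3.139, -0.001, 2.915]
wrist_force: [-0.2, -5.8, -1.5]
width: 0.139
gripper_force: 50.1
```

```bash
python3 plan.py
```

```text
t 16.85 r 0.11368393792829587 th 168.77716700607684 yaw 167.02721135354398 tau 0.24357291403090658 F [-0.22 -5.77 -1.53] Mz -0.405 j7 1.28 z 0.0974
```

>>> jog_arm:
  rows:
    - {"translation":[0.17,0.67,0],"dr":[0,0,-0.0611]}
    - {"translation":[0.21,0.66,0],"dr":[0,0,-0.0611]}

```text
t: 17.1
eef_pos: [0.4537, 0.0741, 0.0973]
orientation: [-3.139, -0.001, 2.793]
wrist_force: [-0.3, -4.4, -0.4]
width: 0.144
gripper_force: 50.1
```

```bash
python3 plan.py
```

```text
t 17.1 r 0.11357657504067423 th 161.85392350393457 yaw 160.0345679639439 tau 0.11638877448741675 F [-0.26 -4.45 -0.36] Mz -0.373 j7 1.18 z 0.0973
```

>>> jog_arm:
  rows:
    - {"translation":[0.25,0.64,0],"dr":[0,0,-0.0611]}

```text
t: 17.23
eef_pos: [0.456, 0.0804, 0.0973]
orientation: [-3.139, -0.001, 2.732]
wrist_force: [-1.2, -4.9, -0.6]
width: 0.147
gripper_force: 50.1
```

```bash
python3 plan.py
```

```text
t 17.225 r 0.1135219617305451 th 158.42797803578685 yaw 156.5332838727907 tau 0.2174326078491377 F [-1.21 -4.86 -0.64] Mz -0.346 j7 1.13 z 0.0973
```

>>> jog_arm:
  rows:
    - {"translation":[0.29,0.63,0],"dr":[0,0,-0.0611]}

```text
t: 17.35
eef_pos: [0.4588, 0.0867, 0.0973]
orientation: [-3.138, -0.001, 2.671]
wrist_force: [-1.0, -5.3, -1.2]
width: 0.146
gripper_force: 50.1
```

```bash
python3 plan.py -3.5 3
```

```text
t 17.35 r 0.11342497616289914 th 154.9797447928388 yaw 153.03479611107159 tau 0.2656755332767368 F [-0.96 -5.27 -1.19] Mz -0.322 j7 1.08 z 0.0973
[0.31 0.62] -0.0611
[0.35 0.6 ] -0.0611
[0.39 0.58] -0.0611
```

>>> jog_arm:
  rows:
    - {"translation":[0.31,0.62,0],"dr":[0,0,-0.0611]}

```text
t: 17.48
eef_pos: [0.462, 0.0928, 0.0973]
orientation: [-3.138, -0.001, 2.61]
wrist_force: [-1.6, -6.4, -0.2]
width: 0.142
gripper_force: 50.1
```

```bash
python3 plan.py
```

```text
t 17.475 r 0.11335751489413684 th 151.49072058455397 yaw 149.53143558909625 tau 0.3996880229838974 F [-1.57 -6.44 -0.2 ] Mz -0.327 j7 1.03 z 0.0973
```

>>> jog_arm:
  rows:
    - {"translation":[0.35,0.6,0],"dr":[0,0,-0.0611]}

```text
t: 17.6
eef_pos: [0.4655, 0.0987, 0.0973]
orientation: [-3.138, -0.0, 2.549]
wrist_force: [-0.8, -6.7, -0.6]
width: 0.144
gripper_force: 50.1
```

```bash
python3 plan.py
```

```text
t 17.6 r 0.11331931916810105 th 148.02232123028782 yaw 146.0299162808111 tau 0.2674693679827744 F [-0.75 -6.65 -0.62] Mz -0.417 j7 0.98 z 0.0973
```

>>> jog_arm:
  rows:
    - {"translation":[0.39,0.58,0],"dr":[0,0,-0.0611]}

```text
t: 17.73
eef_pos: [0.4694, 0.1044, 0.0972]
orientation: [-3.138, -0.0, 2.488]
wrist_force: [-0.9, -6.1, -1.2]
width: 0.143
gripper_force: 50.2
```

```bash
python3 plan.py
```

```text
t 17.725 r 0.1132432530729688 th 144.54244704391516 yaw 142.5312647031426 tau 0.23151377468015633 F [-0.92 -6.1  -1.18] Mz -0.391 j7 0.93 z 0.0972
```

>>> jog_arm:
  rows:
    - {"translation":[0,0,0],"dr":[0,0,0]}
    - {"translation":[-0.95,0.75,0],"dr":[0,0,0]}
    - {"translation":[-1.0,0.75,0],"dr":[0,0,0]}
    - {"translation":[-1.0,0.75,0],"dr":[0,0,0]}
    - {"translation":[0,0,0],"dr":[0,0,0]}
    - {"translation":[-1.13,-1.77,0],"dr":[0,0,0.1433]}
    - {"translation":[-0.87,-1.91,0],"dr":[0,0,0.1433]}
    - {"translation":[-0.6,-2.01,0],"dr":[0,0,0.1433]}
    - {"translation":[-0.31,-2.07,0],"dr":[0,0,0.1433]}
    - {"translation":[-0.03,-2.09,0],"dr":[0,0,0.1433]}
    - {"translation":[0.3,-2.25,0],"dr":[0,0,0.1503]}
    - {"translation":[0,0,0],"dr":[0,0,0]}
    - {"translation":[0,0,0],"dr":[0,0,0]}

```text
t: 19.35
eef_pos: [0.4149, 0.0092, 0.0975]
orientation: [3.141, 0.001, -2.925]
wrist_force: [-0.4, -0.1, -1.5]
width: 0.141
gripper_force: 50.0
```

```bash
python3 plan.py
python3 - <<'E'
from h import *
s,w=cap('wrist','w7')
for f in('w6','w7'):
    c=dict(np.load(f'pics/{f}.npz'));im=c['image'][:,:,::-1];h=cv2.cvtColor(im,cv2.COLOR_BGR2HSV)
    for r in range(388,394):
        v=h[r,255:300,2]; b=np.where((v>165)&(h[r,255:300,1]>120))[0]+255; k=np.where(v[8:-8]<45)[0]+263
        print(f,r,'bright',b.tolist(),'dark',k.tolist())
E
```

```text
t 19.35 r 0.14963905146318623 th 191.35351657254535 yaw 192.41353786642676 tau 0.012454014085105814 F [-0.45 -0.08 -1.52] Mz 0.014 j7 1.63 z 0.0975
w6 388 bright [] dark []
w6 389 bright [] dark []
w6 390 bright [273, 274, 275, 276, 277, 278, 279, 280] dark []
w6 391 bright [276, 277, 278, 279, 280, 281] dark []
w6 392 bright [269, 270, 280, 281, 282] dark [276]
w6 393 bright [] dark []
w7 388 bright [] dark []
w7 389 bright [] dark []
w7 390 bright [270, 271, 272, 273, 274, 275] dark []
w7 391 bright [266, 267, 273, 274, 275, 276, 277] dark []
w7 392 bright [265, 266, 267, 276, 277, 278] dark []
w7 393 bright [] dark []
```

>>> jog_arm:
  rows:
    - {"translation":[0.07,-0.32,0],"dr":[0,0,0.003]}
    - {"translation":[0.54,0.12,0],"dr":[0,0,0]}
    - {"translation":[0.54,0.12,0],"dr":[0,0,0]}
    - {"translation":[0.54,0.12,0],"dr":[0,0,0]}
    - {"translation":[0.54,0.12,0],"dr":[0,0,0]}
    - {"translation":[0,0,0],"dr":[0,0,0]}

```text
t: 20.15
eef_pos: [0.4375, 0.0103, 0.0975]
orientation: [3.142, 0.0, -2.92]
wrist_force: [0.1, -0.5, -1.4]
width: 0.145
gripper_force: 50.0
```

```bash
python3 plan.py
```

```text
t 20.15 r 0.12734065623264879 th 192.86745609371152 yaw 192.7033735510616 tau 0.0401639380874631 F [ 0.09 -0.53 -1.36] Mz -0.028 j7 1.64 z 0.0975
```

>>> jog_arm:
  rows:
    - {"translation":[0.49,0.11,0],"dr":[0,0,0]}
    - {"translation":[0.49,0.11,0],"dr":[0,0,0]}
    - {"translation":[0.34,0.08,0],"dr":[0,0,0]}
    - {"translation":[0,0,0],"dr":[0,0,0]}

```text
t: 20.65
eef_pos: [0.4505, 0.0132, 0.0975]
orientation: [-3.142, 0.0, -2.92]
wrist_force: [0.2, 0.2, -0.1]
width: 0.144
gripper_force: 50.0
```

```bash
python3 plan.py -3 14 .1135
cat >> plan.py <<'E'
s=env.read_state
E
```

```text
t 20.65 r 0.11402774854558893 th 192.90315910083686 yaw 192.69650490382762 tau 0.008498654525568746 F [ 0.16  0.21 -0.12] Mz 0.028 j7 1.64 z 0.0975
[-0.11  0.59] -0.0524
[-0.08  0.59] -0.0524
[-0.05  0.59] -0.0524
[-0.02  0.6 ] -0.0524
[0.01 0.6 ] -0.0524
[0.04 0.59] -0.0524
[0.07 0.59] -0.0524
[0.1  0.59] -0.0524
[0.13 0.58] -0.0524
[0.16 0.57] -0.0524
[0.19 0.56] -0.0524
[0.22 0.55] -0.0524
[0.25 0.54] -0.0524
[0.28 0.52] -0.0524
```

>>> jog_arm:
  rows:
    - {"translation":[-0.11,0.59,0],"dr":[0,0,-0.0524]}
    - {"translation":[-0.08,0.59,0],"dr":[0,0,-0.0524]}

```text
t: 20.9
eef_pos: [0.448, 0.0232, 0.0975]
orientation: [-3.14, -0.001, -3.03]
wrist_force: [0.8, -4.8, -1.0]
width: 0.145
gripper_force: 50.2
```

```bash
python3 plan.py
```

```text
t 20.9 r 0.11465208724881609 th 187.75651083958923 yaw 186.40831451068826 tau 0.1595994939460081 F [ 0.82 -4.76 -1.05] Mz -0.394 j7 1.55 z 0.0975
```

>>> jog_arm:
  rows:
    - {"translation":[-0.05,0.59,0],"dr":[0,0,-0.0524]}

```text
t: 21.02
eef_pos: [0.4474, 0.0286, 0.0975]
orientation: [-3.139, -0.001, -3.083]
wrist_force: [0.7, -6.6, -1.1]
width: 0.142
gripper_force: 50.2
```

```bash
python3 plan.py
```

```text
t 21.025 r 0.11460206908976953 th 185.07254759502635 yaw 183.35182297879751 tau 0.2743979615680735 F [ 0.71 -6.62 -1.05] Mz -0.489 j7 1.5 z 0.0975
```

>>> jog_arm:
  rows:
    - {"translation":[-0.02,0.6,0],"dr":[0,0,-0.0524]}

```text
t: 21.15
eef_pos: [0.4471, 0.0341, 0.0975]
orientation: [-3.139, -0.001, -3.136]
wrist_force: [-0.1, -7.7, -1.7]
width: 0.144
gripper_force: 50.3
```

```bash
python3 plan.py
```

```text
t 21.15 r 0.11455699151346027 th 182.29284929155455 yaw 180.31113170705657 tau 0.3913084352344814 F [-0.07 -7.68 -1.74] Mz -0.487 j7 1.46 z 0.0975
```

>>> jog_arm:
  rows:
    - {"translation":[0.01,0.4,0],"dr":[0,0,-0.035]}

```text
t: 21.28
eef_pos: [0.447, 0.0378, 0.0974]
orientation: [-3.138, -0.001, 3.112]
wrist_force: [0.4, -8.7, -0.4]
width: 0.139
gripper_force: 50.4
```

```bash
python3 plan.py
```

```text
t 21.275 r 0.11455973714403882 th 180.43857956095988 yaw 178.31094567431012 tau 0.35188990724512026 F [ 0.43 -8.69 -0.37] Mz -0.644 j7 1.43 z 0.0974
```

>>> jog_arm:
  rows:
    - {"translation":[0.01,0.2,0],"dr":[0,0,-0.0175]}

```text
t: 21.4
eef_pos: [0.4471, 0.0396, 0.0974]
orientation: [-3.138, -0.001, 3.095]
wrist_force: [-0.5, -8.7, -0.7]
width: 0.14
gripper_force: 50.4
```

```bash
python3 plan.py
```

```text
t 21.4 r 0.11453650157038739 th 179.54457222483495 yaw 177.3288352178573 tau 0.36276177420883526 F [-0.52 -8.68 -0.72] Mz -0.631 j7 1.42 z 0.0974
```

>>> jog_arm:
  rows:
    - {"translation":[0.02,0.3,0],"dr":[0,0,-0.0262]}

```text
t: 21.52
eef_pos: [0.4471, 0.0422, 0.0974]
orientation: [-3.138, -0.001, 3.068]
wrist_force: [0.3, -9.4, 0.1]
width: 0.143
gripper_force: 50.5
```

```bash
python3 plan.py
```

```text
t 21.525 r 0.11451544635354119 th 178.24538481966152 yaw 175.781148036156 tau 0.44956527635128807 F [ 0.34 -9.42  0.12] Mz -0.627 j7 1.39 z 0.0974
```

>>> jog_arm:
  rows:
    - {"translation":[0.02,0.2,0],"dr":[0,0,-0.0175]}

```text
t: 21.65
eef_pos: [0.4473, 0.044, 0.0974]
orientation: [-3.138, -0.001, 3.05]
wrist_force: [-0.7, -9.8, -0.6]
width: 0.147
gripper_force: 50.5
```

```bash
python3 plan.py
```

```text
t 21.65 r 0.1144719990903549 th 177.33345649677545 yaw 174.77155825744813 tau 0.4439144794851455 F [-0.71 -9.82 -0.58] Mz -0.683 j7 1.38 z 0.0974
```

>>> jog_arm:
  rows:
    - {"translation":[0.01,0.12,0],"dr":[0,0,-0.01]}
    - {"translation":[0,0,0],"dr":[0,0,0]}

```text
t: 21.9
eef_pos: [0.4473, 0.0451, 0.0973]
orientation: [-3.138, -0.001, 3.041]
wrist_force: [-0.5, -10.1, -0.0]
width: 0.144
gripper_force: 50.5
```

```bash
python3 plan.py
```

```text
t 21.9 r 0.1144652687713554 th 176.78522060242722 yaw 174.2311550429258 tau 0.490792878322593 F [ -0.52 -10.1   -0.05] Mz -0.666 j7 1.37 z 0.0973
```

>>> jog_arm:
  rows:
    - {"translation":[0,0,0],"dr":[0,0,0]}
    - {"translation":[0,0,0],"dr":[0,0,0]}

```text
t: 22.15
eef_pos: [0.4473, 0.0451, 0.0974]
orientation: [-3.138, -0.001, 3.041]
wrist_force: [-1.1, -10.0, -1.1]
width: 0.143
gripper_force: 50.5
```

```bash
python3 plan.py
```

```text
t 22.15 r 0.11446755531588418 th 176.80783183286434 yaw 174.23051666705518 tau 0.5174209139638208 F [-1.12 -9.96 -1.07] Mz -0.628 j7 1.37 z 0.0974
```

>>> jog_arm:
  rows:
    - {"translation":[-0.01,-0.15,0],"dr":[0,0,0.02]}
    - {"translation":[-0.01,-0.15,0],"dr":[0,0,0.015]}
    - {"translation":[0,0,0],"dr":[0,0,0]}

```text
t: 22.52
eef_pos: [0.4472, 0.0423, 0.0974]
orientation: [-3.138, -0.001, 3.076]
wrist_force: [0.3, -8.6, -0.8]
width: 0.143
gripper_force: 50.4
```

```bash
python3 plan.py
```

```text
t 22.525 r 0.11446068595093963 th 178.18057724499053 yaw 176.2666947222887 tau 0.4851955558246013 F [ 0.26 -8.59 -0.75] Mz -0.497 j7 1.4 z 0.0974
```

>>> jog_arm:
  rows:
    - {"translation":[-0.01,-0.2,0],"dr":[0,0,0.0175]}
    - {"translation":[-0.01,-0.2,0],"dr":[0,0,0.0175]}

```text
t: 22.78
eef_pos: [0.4471, 0.0391, 0.0974]
orientation: [-3.139, -0.001, 3.113]
wrist_force: [-0.7, -5.6, -1.1]
width: 0.147
gripper_force: 50.2
```

```bash
python3 plan.py
```

```text
t 22.775 r 0.11448359001873494 th 179.78515383417616 yaw 178.37618547956015 tau 0.27424409535692595 F [-0.71 -5.63 -1.05] Mz -0.371 j7 1.43 z 0.0974
```

>>> jog_arm:
  rows:
    - {"translation":[-0.01,-0.2,0],"dr":[0,0,0.0175]}
    - {"translation":[-0.01,-0.2,0],"dr":[0,0,0.0175]}

```text
t: 23.02
eef_pos: [0.4472, 0.0363, 0.0974]
orientation: [-3.14, -0.001, -3.133]
wrist_force: [-0.4, -4.6, -1.1]
width: 0.144
gripper_force: 50.1
```

```bash
python3 plan.py
```

```text
t 23.025 r 0.11441710879652146 th 181.22611869366395 yaw 180.4928413997064 tau 0.19220586853943666 F [-0.45 -4.64 -1.08] Mz -0.337 j7 1.46 z 0.0974
```

>>> jog_arm:
  rows:
    - {"translation":[-0.02,-0.2,0],"dr":[0,0,0.0175]}
    - {"translation":[-0.02,-0.2,0],"dr":[0,0,0.0175]}
    - {"translation":[0,0,0],"dr":[0,0,0]}

```text
t: 23.4
eef_pos: [0.4473, 0.0338, 0.0975]
orientation: [-3.142, 0.0, -3.096]
wrist_force: [0.4, -4.9, -1.2]
width: 0.145
gripper_force: 50.1
```

```bash
python3 plan.py
```

```text
t 23.4 r 0.11436147597797627 th 182.44983882775472 yaw 182.60401907286004 tau 0.16668974949446963 F [ 0.42 -4.87 -1.15] Mz -0.392 j7 1.49 z 0.0975
```

>>> jog_arm:
  rows:
    - {"translation":[0,-0.15,0],"dr":[0,0,0]}
    - {"translation":[0,0,0],"dr":[0,0,0]}

```text
t: 23.65
eef_pos: [0.4474, 0.0332, 0.0975]
orientation: [3.141, 0.0, -3.095]
wrist_force: [1.3, -2.7, -2.0]
width: 0.143
gripper_force: 50.0
```

```bash
python3 plan.py
```

```text
t 23.65 r 0.11436300324494016 th 182.7726709458425 yaw 182.6757072071058 tau 0.11557602992631946 F [ 1.26 -2.73 -2.01] Mz -0.203 j7 1.49 z 0.0975
```

>>> jog_arm:
  rows:
    - {"translation":[0,-0.18,0],"dr":[0,0,0]}
    - {"translation":[0,0,0],"dr":[0,0,0]}

```text
t: 23.9
eef_pos: [0.4469, 0.0316, 0.0975]
orientation: [3.141, -0.0, -3.094]
wrist_force: [-0.7, 0.5, -0.9]
width: 0.146
gripper_force: 50.0
```

```bash
python3 plan.py
```

```text
t 23.9 r 0.11489848018329864 th 183.54570849223768 yaw 182.7092348507957 tau -0.04279542051863613 F [-0.68  0.46 -0.89] Mz 0.014 j7 1.49 z 0.0975
```

Snugged at about 10 N and the bar is unloaded. Withdrawing and returning to the rest.

>>> jog_arm:
  rows:
    - {"translation":[-0.6,-0.03,0],"dr":[0,0,0]}
    - {"translation":[-1.1,-0.05,0],"dr":[0,0,0]}
    - {"translation":[-1.3,-0.06,0],"dr":[0,0,0]}
    - {"translation":[-1.2,-0.06,0],"dr":[0,0,0]}
    - {"translation":[0,-3.75,0],"dr":[0,0,0.0111]}
    - {"translation":[0,-3.75,0],"dr":[0,0,0.0111]}
    - {"translation":[0,-3.75,0],"dr":[0,0,0.0111]}
    - {"translation":[0,-3.75,0],"dr":[0,0,0.0111]}
    - {"translation":[1.2,-4.06,0],"dr":[0,0,0.0111]}
    - {"translation":[1.2,-4.06,0],"dr":[0,0,0.0111]}
    - {"translation":[1.2,-4.06,0],"dr":[0,0,0.0111]}
    - {"translation":[1.2,-4.06,0],"dr":[0,0,0.0111]}
    - {"translation":[0,0,0],"dr":[0,0,0]}
    - {"translation":[0,0,0],"dr":[0,0,0]}

```text
t: 25.65
eef_pos: [0.4521, -0.2825, 0.0971]
orientation: [3.14, -0.001, -3.007]
wrist_force: [-0.0, -0.0, -1.0]
width: 0.146
gripper_force: 50.0
```

Run:
```python
from h import *
s,c=cap('wrist','w8');p=s['eef_pos'];o=s['orientation'];print(s['t'],p,o, 'delta cm',(np.array([.4528,-.2829,.0435])-p)*100,'dyaw',-3.0053-o[2])
for f,z in(('w3',.046),('w8',.1)):
    c=dict(np.load(f'pics/{f}.npz'));im=c['image'].astype(int)
    rows=[r for r in range(120,250) if np.sum((im[r,270:282].min(1)>140)&(np.ptp(im[r,270:282],axis=1)<35))>=5]
    print(f,rows[0],rows[-1],[np.mean(np.where((im[r,262:292].min(1)>140))[0]+262) for r in(175,200,215)])
```

```text
25.65 [ 0.45213017 -0.2824765   0.09713615] [ 3.14004994e+00 -1.26398585e-03 -3.00697525e+00] delta cm [ 0.06698336 -0.04234954 -5.36361457] dyaw 0.001675249196097628
w3 162 230 [np.float64(275.5), np.float64(275.5), np.float64(275.5)]
w8 162 228 [np.float64(275.5), np.float64(275.5), np.float64(276.0)]
```

>>> jog_arm:
  rows:
    - {"translation":[0.06,-0.04,-1.5],"dr":[0,0,0]}
    - {"translation":[0,0,-1.5],"dr":[0,0,0]}
    - {"translation":[0,0,-1.3],"dr":[0,0,0]}
    - {"translation":[0,0,-0.6],"dr":[0,0,0]}
    - {"translation":[0,0,-0.4],"dr":[0,0,0]}
    - {"translation":[0,0,0],"dr":[0,0,0]}
    - {"translation":[0,0,0],"dr":[0,0,0]}

```text
t: 26.58
eef_pos: [0.4539, -0.2839, 0.0446]
orientation: [3.142, 0.0, -3.007]
wrist_force: [-0.8, 1.2, -1.3]
width: 0.144
gripper_force: 50.0
```

>>> jog_arm:
  rows:
    - {"translation":[-0.05,0.08,-0.06],"dr":[0,0,0]}
    - {"translation":[0,0,0],"dr":[0,0,0]}
    - {"translation":[0,0,0],"dr":[0,0,0]}

```text
t: 26.95
eef_pos: [0.4537, -0.2834, 0.0441]
orientation: [-3.141, 0.001, -3.007]
wrist_force: [0.3, 0.7, 1.6]
width: 0.144
gripper_force: 50.0
```

>>> jog_arm:
  rows:
    - {"translation":[0,0,0],"dr":[0,0,0]}
    - {"translation":[0,0,0],"dr":[0,0,0]}
    - {"translation":[0,0,0],"dr":[0,0,0]}
    - {"translation":[0,0,0],"dr":[0,0,0]}
    - {"translation":[0,0,0],"dr":[0,0,0]}
    - {"translation":[0,0,0],"dr":[0,0,0]}
  gripper: -0.2

```text
t: 27.7
eef_pos: [0.4533, -0.2832, 0.0439]
orientation: [3.142, -0.0, -3.007]
wrist_force: [-1.2, 0.1, 0.0]
width: 0.599
gripper_force: 0.0
```

Run:
```python
from h import *
s,c=cap('wrist','w9');print(s['t'],s['eef_pos'],s['orientation'],s['width'])
cv2.imwrite('pics/c9.png',np.hstack([cv2.resize(c['image'][120:390,180:390,::-1],(390,500)),cv2.resize(dict(np.load('pics/w2.npz'))['image'][120:390,180:390,::-1],(390,500))]))
```

```text
27.7 [ 0.45326247 -0.28323172  0.04385455] [ 3.14155933e+00 -6.97621194e-05 -3.00700919e+00] 0.5986423789082291
```

View pics/c9.png

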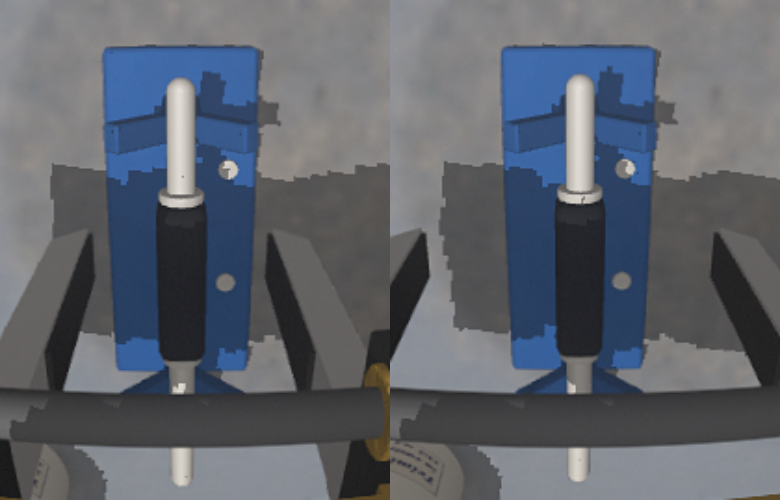

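The bar lies in both notches exactly as at the start (left now, right before). Retreating.

>>> jog_arm:
  rows:
    - {"translation":[0,0,1.5],"dr":[0,0,0]}
    - {"translation":[0,0,3],"dr":[0,0,0]}
    - {"translation":[0,0,4],"dr":[0,0,0]}
    - {"translation":[0,0,4],"dr":[0,0,0]}
    - {"translation":[0,0,0],"dr":[0,0,0]}
    - {"translation":[0,0,0],"dr":[0,0,0]}

```text
t: 28.5
eef_pos: [0.4529, -0.2832, 0.1692]
orientation: [-3.141, 0.0, -3.007]
wrist_force: [0.3, -0.1, -0.0]
width: 0.603
gripper_force: 0.0
```

Run:
```python
from h import *
print(env.read_state()['eef_pos']);print(env.finish_job())
```

```text
[ 0.45294453 -0.28316802  0.1691763 ]
the job is handed in; nothing more can be done
None
```

I tightened the collar in four strokes to about a 10 N push on the handle (roughly 0.49 N m), laid the bar back in both notches, let go, and handed the job in after about 28.5 s. The hand-in returned no verdict, and I judged the lid force only from the wrist readings.

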